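# Change over the jar on the date-coding station

## Robot

A 7-joint arm with a two-finger parallel gripper is mounted at the origin on the work surface; the furniture and walls round the work are solid. World frame = base frame: x ahead of the robot, y to its left, z up, the work surface at z = 0. Lengths are in m, angles in rad, forces in N, time in s.
With the tool pointing down it reaches from about 0.425 to 0.875 m from the base axis. Payload 4.7 kg.
Tool frame: the origin (TCP) lies midway between the tips of the shut fingers; the grasp point (between the pads) lies 19 mm behind it; x points along the fingers, y is the direction in which the jaws open and shut, and the axes are right-handed (so a half turn about x gives the same grasp; the last joint's range is limited). The gripper opens to 85 mm and grips with 20 to 120 N. Pads are 22 mm wide; open, the fingers measure 114 mm over their backs; the gripper's body (76 mm by 85 mm) begins 54 mm behind the grasp point. The pads swing forward as they close: fully open they stand 13 mm farther back than shut.
Start: joints at [-1.245, 0.321, -0.07, 1.45, 0.023, 1.371, -0.057], TCP at [0.199, 0.619, 0.231] pointing down, gripper open.
Joint ranges: [-2.86, 2.86], [-0.3, 2.09], [-1.38, 1.24], [0.06, 2.45], [-1.56, 4.7], [0.09, 2.05], [-2.69, 2.69]. Speed limits (rad/s): [2.57, 2.57, 3.14, 3.14, 3.14, 3.14, 3.14].

## Interface

Orientations are given as a 3x3 rotation matrix whose columns are the frame's x, y, z axes.
In Python, from workcell import state, capture, sign_off gives the robot as it stands. The module is installed in compiled form; this text tells all that it offers.
- The arm moves only by the shell command python3 -m jog 'ROWS' [FORCE]. ROWS is text: rows parted by semicolons, each of 5 numbers parted by spaces: the shift along the tool's x, y, z in mm, then the turn about the tool's x in rad, then the closure, from 0 (fully open) to 1 (shut). In form: dx dy dz turn claw; .... A call has 1 to 20 rows; each row is the pose to reach, as a shift and turn from the pose commanded when the call began, along the tool's axes at that moment; what a row does not reach only later rows make up. A row lasts 1/8 s, in which the tool goes at most 62.5 mm and 10.7 degrees, less where a joint would pass 70% of its speed; a pose out of reach is approached as far as the arm can. A call with a gripper value outside its range is refused whole. The fingers move at their own pace and stop on an object; FORCE is the grip in N (left out, the last holds). Time passes only in rows, so rows that repeat a pose let the fingers close. It gives the time, the measured TCP pose, the force and the opening at its end, in the units of the state.
- state(): the state, without advancing time (a new reading comes with each control period).
- capture(name): name is "scene" or "top" or "wrist"; returns a dict with "color" (420x560x3 uint8, red, green, blue), "mtx" (3x3 intrinsics, pixels), "camera_from_world" (4x4, takes a point from world to camera coordinates); the wrist camera has in their place "T_tool_cam" (4x4, takes a point from camera to tool coordinates, whose origin is the TCP and whose axes are the tool frame's). Camera axes: x right, y down, z forward; pixel columns grow to the right and rows downward; lengths in m; the calibration is good to about 2 mm. A picture is of the moment at which its call begins: read the wrist's pose just before it. There is no depth.
- sign_off(): hands the job in, once; it reports no verdict.
The state is a dict: "time_s": time; "joint_pos": joint angles; "dq": joint speeds; "effort": joint torques, N m; "eef_pos": TCP position; "tool_rot": TCP orientation; "force": force on the tool from outside, world axes, zero at the start; "wrist_torque": the same for the moment, N m; "grip_width": finger opening in m.
Only numpy, scipy, OpenCV 4.12 (cv2) and the standard library are available. Lean on these libraries where they do the work, as an engineer would, in place of code of your own. Each camera call takes 0.05 s, during which the arm holds its last target.

## Task

The date-coding station is still holding the jar it has finished (white cap). Lift that jar off and stand it upright on the blue pan of the scale on the left, then stand the next jar (dark brown cap, slim) upright on the station's deck in the V of the white fence, so that its weight holds the brass sensing pin fully down. Set both jars down gently, leave them standing free, and do not disturb the other things on the table.

Things in the scene. Friction and masses are not known exactly. Their poses are not given: they have to be found in the camera images.
- coded_jar: finished spice jar with white cap and green leaf on a white label, round, 47 mm diameter, 98 mm tall, 0.18 to 0.33 kg; rigid, cap fixed; origin at the centre of its underside, z up along its axis. Starts standing on the station, pressing the pin
- next_jar: next spice jar, slim with dark brown cap and brown picture label, round, 44 mm diameter, 96 mm tall, 0.18 to 0.33 kg; rigid, cap fixed; origin at the centre of its underside, z up along its axis. Starts standing on the table at the right; one of two places there
- station: fixed date-coding station: grey base 160 (x) by 120 (y) mm with a grey deck 24 mm above its origin; origin at the centre of the underside, z up, +x towards the blue coder head (42 x 76 mm, 38 mm tall above the deck, its front 32 mm to +x of the origin). Two white fence rails 15 mm tall stand at 45 degrees on the deck as a V that opens to -x; their inner faces are 28.5 mm from the pin's axis, so a jar centred on the pin clears them by about 5 mm
- nest (a point): point on the deck's top surface on the axis of the sensing pin: where the centre of the jar's underside should stand; axes as the station's. At (-20, 0, 24) mm in the station's frame; it does not move with the pin
- sensing_pin (a joint): travel of the vertical brass sensing pin, 12 mm diameter, in m: 0 = up (its top 5 mm above the deck), about 0.005 = flush with the deck, as a jar standing on it holds it. Spring about 0.3 N at the top and 0.75 N at the deck, well below a jar's weight
- weigh_scale: fixed bench scale with a blue flat pan, 264 x 226 x 97 mm; origin at the centre of its underside, z up, keypad on its -x side. The pan's top is 92 mm above the origin and spans x -72 to +120 mm and y -110 to +112 mm in this frame; its centre is at (24, 0, 92) mm; the pan does not move
- wide_jar: bystander: wide clear jar with black lid, 66 mm diameter, 90 mm tall, loose, origin at the centre of its underside; stands at the right in the other of the two places, at least 85 mm from the next jar, centre to centre. Leave alone
- labels: bystander: white label roll lying flat, 68 mm diameter, 40 mm tall, loose, origin at the centre of its underside. Leave alone
Not all that is in view belongs to the job. What is shaped like the coded_jar but orange is not meant.

How it is judged:
On the way:
1. the finished jar stands upright on the scale's blue pan and the sensing pin has sprung up (x of coded_jar in the frame of weigh_scale between -0.065 and 0.113 m and y of coded_jar in the frame of weigh_scale between -0.103 and 0.105 m and z of coded_jar in the frame of weigh_scale between 0.086 and 0.098 m and angle between coded_jar's own z axis and vertical below 0.1 rad and value of joint sensing_pin below 0.001 m), for 0.2 s.
At the end, for the whole second after the job is handed in: White-capped jar upright (0.1 rad) and still on the blue pan, its centre at least 7 mm inside the edges; brown-capped jar upright (0.1 rad) and still on the station deck (within 3 mm), its centre within 16 mm of the pin axis, holding the pin at least 4 mm down (x of coded_jar in the frame of weigh_scale between -0.065 and 0.113 m and y of coded_jar in the frame of weigh_scale between -0.103 and 0.105 m and z of coded_jar in the frame of weigh_scale between 0.086 and 0.098 m and angle between each of coded_jar, next_jar's own z axis and vertical below 0.1 rad and value of joint sensing_pin above 0.004 m and horizontal distance between next_jar and nest below 0.016 m and z of next_jar in the frame of nest between -0.003 and 0.003 m and contact force between next_jar and station above 0.3 N and linear speed of each of coded_jar, next_jar below 0.02 m/s); the robot touches nothing.
It fails at once if a bystander (wide jar or label roll) is moved by more than 30 mm (distance of any of wide_jar, labels from where it was at the start of the episode above 0.03 m).
It fails at once if a jar is dropped or rammed onto the station or the scale (contact force above 45 N) (contact force between coded_jar and weigh_scale above 45 N or contact force between next_jar and station above 45 N).
It also fails if it takes over 56 s, if anything falls off the work surface, if the arm or the gripper's body presses on something with over 40 N, if the wrist force passes 120 N, or if a joint passes its speed limit or range.

## Working session

There is one attempt and no reset: what is moved stays moved. The work goes in short steps, Python scripts to look and compute and a shell command to move; the robot and the scene stay as the last step left them, time stands still between calls to the robot, and variables do not carry over. Pictures are saved under pics/ and viewed, and the job is handed in when it is done.

```bash
mkdir -p pics; cat > h.py <<'E'
import numpy as np, cv2
from workcell import state, capture, sign_off
def snap(n,f):
    s=state(); c=capture(n)
    if n=='wrist':
        T=np.eye(4);T[:3,:3]=np.array(s['tool_rot']);T[:3,3]=s['eef_pos']
        c['camera_from_world']=np.linalg.inv(T@np.array(c['T_tool_cam']))
    np.savez('pics/'+f+'.npz',**{k:np.array(c[k]) for k in ('color','mtx','camera_from_world')})
    cv2.imwrite('pics/'+f+'.png',c['color'][:,:,::-1]); return c
def load(f): return dict(np.load('pics/'+f+'.npz'))
def ray(c,u,v):
    E=np.array(c['camera_from_world']);R=E[:3,:3];t=E[:3,3]
    return -R.T@t, R.T@np.linalg.inv(c['mtx'])@np.array([u,v,1.])
def onplane(c,u,v,z):
    o,d=ray(c,u,v); return o+d*(z-o[2])/d[2]
def proj(c,p):
    E=c['camera_from_world'];q=c['mtx']@(E[:3,:3]@np.array(p)+E[:3,3]);return q[:2]/q[2]
E
python3 - <<'E'
from h import *
for n in('scene','top','wrist'):
    c=snap(n,n+'0'); print(n,np.round(ray(c,280,210),3).tolist())
s=state();print(s)
E
```

```text
scene [[-0.196, -0.89, 0.787], [0.53, 0.642, -0.555]]
top [[0.362, -0.012, 1.222], [0.098, -0.025, -0.995]]
wrist [[0.136, 0.639, 0.373], [0.254, -0.085, -0.963]]
{'time_s': 0.15, 'joint_pos': array([-1.24489621,  0.32165192, -0.07011343,  1.45141446,  0.02256379,
        1.3708146 , -0.05689562]), 'dq': array([-7.40483524e-05, -2.23803420e-03,  2.18719164e-04, -3.26700281e-03,
        1.47951872e-03,  4.34092135e-04,  2.61193560e-04]), 'effort': array([ 1.44426617e-04, -4.94095337e+01, -3.82642094e-01, -3.14684522e+01,
        1.31535128e-02,  8.27012002e-03, -4.64092977e-05]), 'eef_pos': array([0.19928761, 0.61825263, 0.23046561]), 'tool_rot': array([[-4.18737855e-04,  3.06725329e-01,  9.51797981e-01],
       [-1.44215164e-03,  9.51796890e-01, -3.06725612e-01],
       [-9.99998872e-01, -1.50107465e-03,  4.37910490e-05]]), 'force': array([-0.51349211, -0.55974646, -0.28658482]), 'wrist_torque': array([-0.00169113, -0.03007642, -0.00178325]), 'grip_width': 0.08536727843330336}
```

View pics/scene0.png

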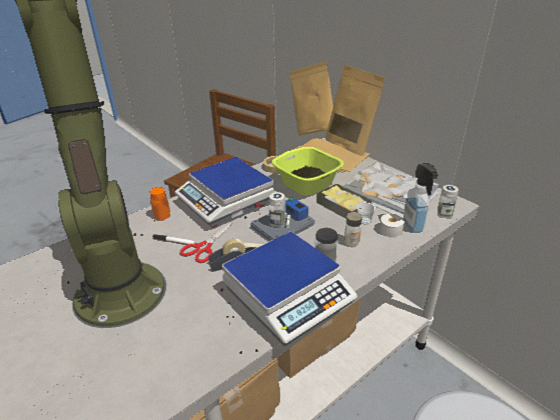

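View pics/top0.png

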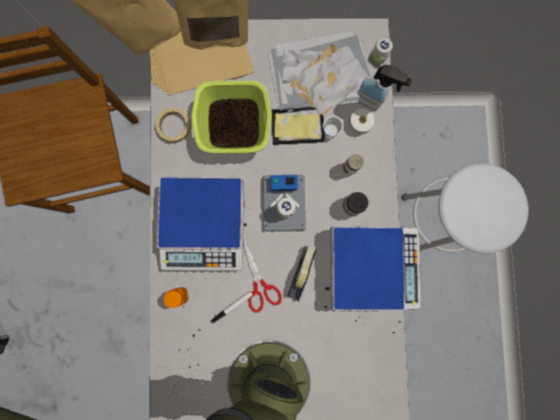

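View pics/wrist0.png

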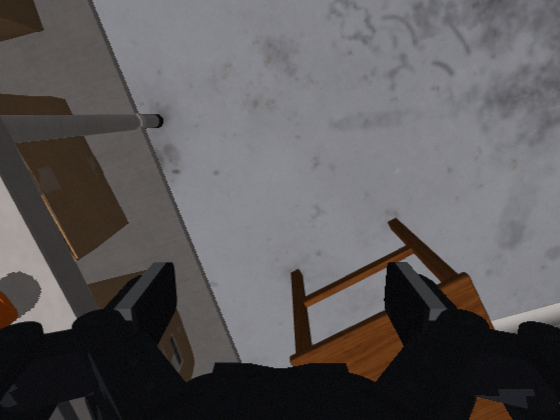

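The scene view shows the station with the white-capped jar at (277,208), the slim brown-capped jar at (353,230) and the wide jar at (326,243). In the top view they are at (286,205), (354,163) and (357,203). The left scale's pan is around (202,212), with its keypad towards -x. Lookalikes are a second scale on the right at (368,268), an orange jar at (175,298) and another white-topped bottle at (383,47). I'll enlarge the crops to confirm.

```bash
python3 - <<'E'
from h import *
a=load('top0')['color'];b=load('scene0')['color']
A=cv2.resize(a[140:240,250:390],None,fx=4,fy=4,interpolation=cv2.INTER_CUBIC)
B=cv2.resize(b[180:270,240:380],None,fx=4,fy=4,interpolation=cv2.INTER_CUBIC)
cv2.imwrite('pics/cropA.png',A[:,:,::-1]);cv2.imwrite('pics/cropB.png',B[:,:,::-1])
E
```

```text
(no output)
```

View pics/cropA.png

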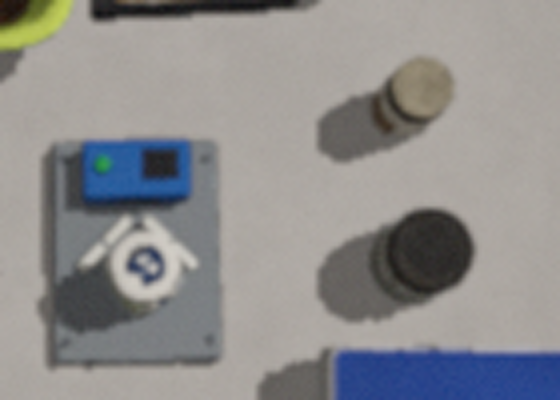

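View pics/cropB.png

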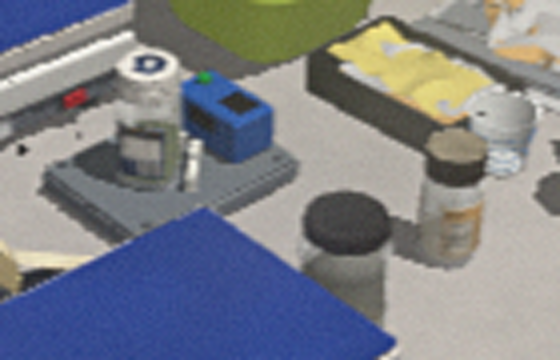

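```bash
python3 - <<'E'
from h import *
c=load('top0');im=c['color'];hsv=cv2.cvtColor(im,cv2.COLOR_RGB2HSV)
def comps(m,box,name,z):
    u0,v0,u1,v1=box;k=np.zeros_like(m);k[v0:v1,u0:u1]=m[v0:v1,u0:u1]
    cs,_=cv2.findContours(k,cv2.RETR_EXTERNAL,cv2.CHAIN_APPROX_NONE);q=max(cs,key=cv2.contourArea)
    r=cv2.minAreaRect(q);(u,v)=r[0]
    e,rad=cv2.minEnclosingCircle(q)
    print(name,'rect',np.round(r[0],1),np.round(r[1],1),round(r[2],1),'world',np.round(onplane(c,u,v,z),4),'circ',np.round(e,1),round(rad,1),np.round(onplane(c,*e,z),4))
    B=[np.round(onplane(c,x,y,z)[:2],3).tolist() for x,y in cv2.boxPoints(r)];print('   ',B)
H,S,V=[hsv[...,i] for i in range(3)]
comps(((S<40)&(V>190)).astype('uint8'),(276,195,298,220),'white',.122)
blue=((H>105)&(H<125)&(S>140)).astype('uint8')
comps(blue,(150,165,250,260),'panL',.092)
comps(blue,(260,165,310,195),'head',.062)
comps(((H>8)&(H<30)&(S>30)&(V>110)).astype('uint8'),(343,150,366,176),'brown',.096)
comps((V<75).astype('uint8'),(340,188,372,216),'wide',.090)
# manual
print('manual white',onplane(c,286.75,206.75,.122),'brown',onplane(c,355.2,162.2,.096),'wide',onplane(c,357.5,202.5,.09))
for u,v in((54,142),(217,142),(219,363),(52,363)): print('deck',np.round(onplane(c,250+u/4,140+v/4,.024),4))
print(ray(c,0,0)[0], proj(c,[0,0,0]))
# V apex via deck
E
```

```text
white rect [287.  205.5] [14.8 16.3] 45.0 world [ 0.4822 -0.0587  0.122 ] circ [287.6 204.4] 9.4 [ 0.485  -0.0603  0.122 ]
    [[0.482, -0.03], [0.511, -0.061], [0.483, -0.088], [0.453, -0.057]]
panL rect [199.  212.5] [67. 80.] 90.0 world [0.472  0.1751 0.092 ] circ [199. 212.] 51.9 [0.4733 0.1751 0.092 ]
    [[0.565, 0.281], [0.56, 0.067], [0.38, 0.07], [0.386, 0.281]]
head rect [283.5 183. ] [14. 25.] 90.0 world [ 0.5516 -0.0532  0.062 ] circ [283.5 182.5] 14.1 [ 0.553  -0.0533  0.062 ]
    [[0.572, -0.019], [0.571, -0.088], [0.531, -0.087], [0.533, -0.018]]
brown rect [355.3 161.2] [14.8 14.1] 45.0 world [ 0.6017 -0.2485  0.096 ] circ [355.2 161.7] 7.8 [ 0.6004 -0.2484  0.096 ]
    [[0.603, -0.221], [0.63, -0.249], [0.6, -0.277], [0.573, -0.248]]
wide rect [354.8 203.7] [19.7 25. ] 56.3 world [ 0.4865 -0.2435  0.09  ] circ [354.7 203.4] 12.6 [ 0.4872 -0.2433  0.09  ]
    [[0.491, -0.201], [0.527, -0.259], [0.482, -0.286], [0.446, -0.228]]
manual white [ 0.47889474 -0.05795931  0.122     ] brown [ 0.5990557  -0.24829049  0.096     ] wide [ 0.48948799 -0.25107616  0.09      ]
deck [0.5807 0.0021 0.024 ]
deck [ 0.5783 -0.1147  0.024 ]
deck [ 0.4197 -0.1112  0.024 ]
deck [0.4226 0.0069 0.024 ]
[ 0.36243114 -0.01215845  1.22236125] [268.86831226 382.78042115]
```

```bash
python3 - <<'E'
from h import *
c=load('scene0')
print('white',onplane(c,277.3,195.7,.122),'brown',onplane(c,354,216.2,.096),'wide',onplane(c,326.8,233.5,.09))
s=state();R=s['tool_rot']
for n,p in(('above station',[.479,-.058,.25]),('above pan',[.475,.175,.25])):
    print(n,np.round(1000*R.T@(np.array(p)-s['eef_pos'])),s['eef_pos'])
E
```

```text
white [ 0.48175693 -0.05723093  0.122     ] brown [ 0.59940122 -0.25072866  0.096     ] wide [ 0.4908148  -0.25227438  0.09      ]
above station [ -19. -558.  474.] [0.19928761 0.61825263 0.23046561]
above pan [ -19. -337.  398.] [0.19928761 0.61825263 0.23046561]
```

```bash
python3 -m jog '0 -20 25 0 0; -5 -60 70 0 0; -10 -105 125 0 0; -15 -150 178 0 0; -20 -195 230 0 0; -20 -240 283 0 0; -20 -285 336 0 0; -20 -325 384 0 0; -20 -368 408 0 0; -20 -415 425 0 0; -20 -460 440 0 0; -20 -505 456 0 0; -20 -540 468 0 0; -20 -558 474 0 0; -20 -558 474 0 0; -20 -558 474 0 0' 50; python3 - <<'E'
from h import *
snap('wrist','w1');s=state();print(s['time_s'],s['eef_pos'],s['tool_rot'].round(3).tolist(),s['joint_pos'].round(2))
E
```

```text
time_s: 2.15
eef_pos: [0.4794, -0.0566, 0.2511]
tool_rot: [[-0.0, 0.305, 0.952], [0.001, 0.952, -0.305], [-1.0, 0.0, -0.0]]
force: [0.5, 0.4, 0.1]
grip_width: 0.085
2.2 [ 0.47939732 -0.05631323  0.25115572] [[-0.0, 0.305, 0.952], [0.0, 0.952, -0.305], [-1.0, 0.0, -0.0]] [-0.52 -0.07  0.56  1.84  0.04  1.37  1.29]
```

View pics/w1.png

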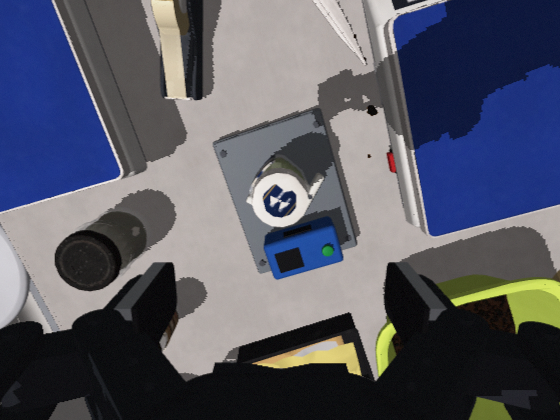

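The wrist view shows the white cap at about (279,198) and the deck corners near (215,141), (321,107) and (356,240). The blue head is at (303,247).

```bash
python3 - <<'E'
from h import *
c=load('w1');im=c['color']
A=cv2.resize(im[95:290,200:370],None,fx=3,fy=3,interpolation=cv2.INTER_CUBIC);cv2.imwrite('pics/w1c.png',A[:,:,::-1])
hsv=cv2.cvtColor(im,cv2.COLOR_RGB2HSV)
m=((hsv[...,1]<40)&(hsv[...,2]>180)).astype('uint8');k=np.zeros_like(m);k[160:235,240:315]=m[160:235,240:315]
cs,_=cv2.findContours(k,0,1);q=max(cs,key=cv2.contourArea);print(cv2.minEnclosingCircle(q),cv2.fitEllipse(cv2.convexHull(q)))
for u,v in((279,198),cv2.fitEllipse(cv2.convexHull(q))[0]):print(onplane(c,u,v,.122))
E
```

```text
((278.0, 200.0), 32.01572036743164) ((278.7939147949219, 199.62875366210938), (52.28541564941406, 60.784950256347656), 91.59629821777344)
[ 0.47780218 -0.05757795  0.122     ]
[ 0.47902879 -0.05814484  0.122     ]
```

View pics/w1c.png

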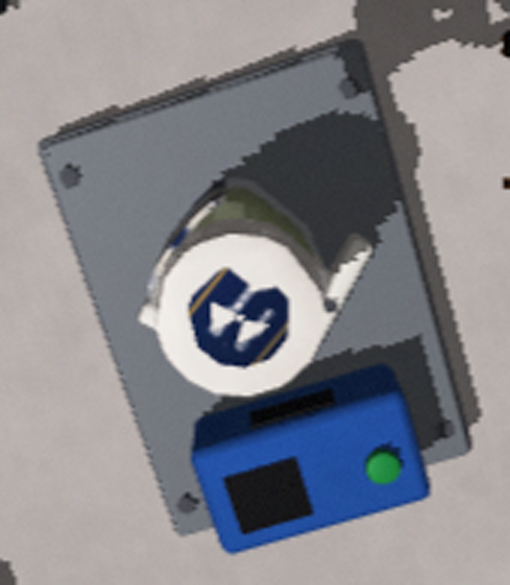

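```bash
python3 - <<'E'
from h import *
c=load('w1')
for L in ([(42,142),(360,40),(470,450),(180,535)],[(70,176),(349,87),(444,428),(187,503)]):
    P=np.array([onplane(c,200+u/3,95+v/3,.024)[:2] for u,v in L]);print(P.round(4).tolist(),P.mean(0).round(4), (P[2]+P[3]-P[0]-P[1])/2)
s=state();R=s['tool_rot'];print(1000*R.T@(np.array([.479,-.058,.066])-s['eef_pos']))
E
```

```text
[[0.4227, -0.1115], [0.4236, 0.0032], [0.5788, 0.0017], [0.5787, -0.1134]] [ 0.501 -0.055] [ 0.15565493 -0.00171966]
[[0.4367, -0.1063], [0.4373, -0.0046], [0.5674, -0.0054], [0.5669, -0.1066]] [ 0.5021 -0.0557] [ 0.13011798 -0.00052429]
[185.15504652  -1.79101436   0.20740462]
```

```bash
python3 -m jog '30 -1 0 0 0; 70 -2 0 0 0; 110 -2 0 0 0; 145 -2 0 0 0; 170 -2 0 0 0; 185 -2 0 0 0; 185 -2 0 0 0; 185 -2 0 0 0.5; 185 -2 0 0 1; 185 -2 0 0 1; 185 -2 0 0 1; 185 -2 0 0 1; 185 -2 0 0 1; 185 -2 0 0 1' 40
```

```text
time_s: 3.95
eef_pos: [0.4803, -0.0591, 0.0679]
tool_rot: [[0.003, 0.306, 0.952], [0.001, 0.952, -0.306], [-1.0, 0.002, 0.003]]
force: [-0.1, 1.2, 6.1]
grip_width: 0.0521
```

```bash
python3 -m jog '0 0 0 0 1; 0 0 0 0 1; 0 0 0 0 1'; python3 - <<'E'
from h import *
snap('scene','s2')
A=cv2.resize(load('s2')['color'][130:270,200:380],None,fx=4,fy=4);cv2.imwrite('pics/s2c.png',A[:,:,::-1])
E
```

```text
time_s: 4.32
eef_pos: [0.4804, -0.0592, 0.0679]
tool_rot: [[0.003, 0.306, 0.952], [0.001, 0.952, -0.306], [-1.0, 0.002, 0.003]]
force: [0.7, 0.7, 6.6]
grip_width: 0.0523
```

View pics/s2c.png

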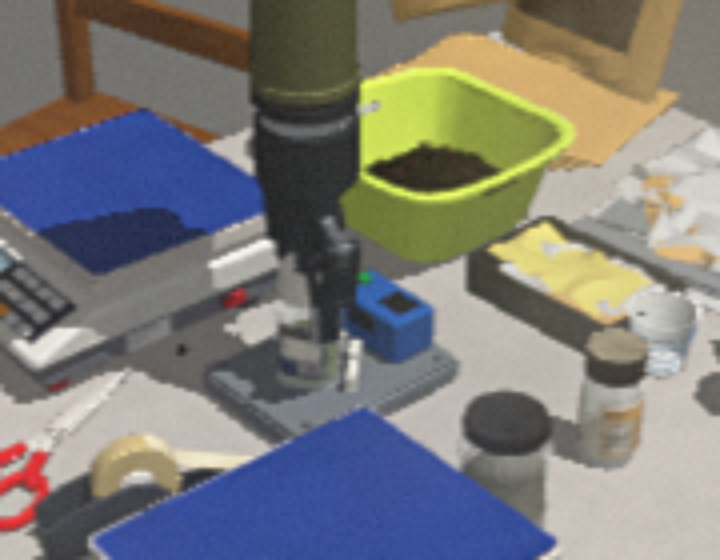

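The jaws hold the jar at 52 mm opening, about 5 mm more than the nominal 47 mm. I'll lift slightly and check.

```bash
python3 -m jog '-5 0 0 0 1; -15 0 0 0 1; -30 0 0 0 1; -45 0 0 0 1; -60 0 0 0 1; -60 0 0 0 1'; python3 - <<'E'
from h import *
snap('scene','s3')
A=cv2.resize(load('s3')['color'][130:270,200:380],None,fx=4,fy=4);cv2.imwrite('pics/s3c.png',A[:,:,::-1])
E
```

```text
time_s: 5.12
eef_pos: [0.48, -0.0597, 0.128]
tool_rot: [[0.003, 0.307, 0.952], [0.001, 0.952, -0.307], [-1.0, 0.002, 0.003]]
force: [0.5, -0.5, -2.5]
grip_width: 0.0522
```

View pics/s3c.png

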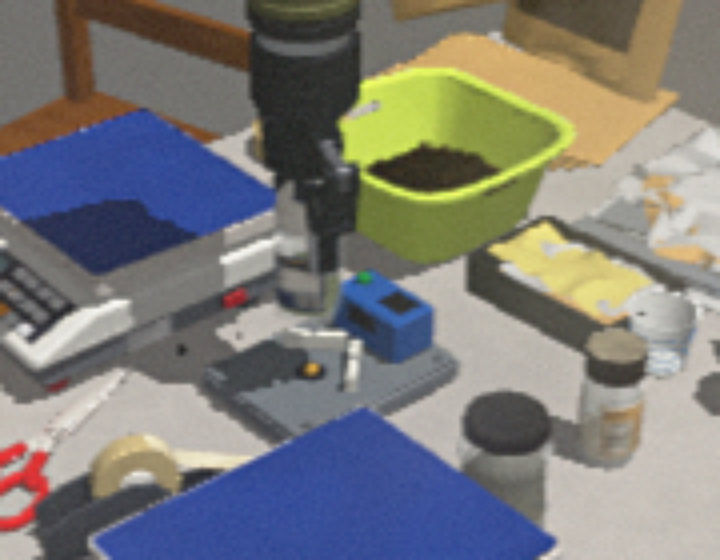

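```bash
python3 -m jog '-20 0 0 0 1; -45 0 0 0 1; -65 5 -2 0 1; -70 25 -8 0 1; -70 55 -19 0 1; -70 90 -31 0 1; -70 125 -43 0 1; -70 160 -55 0 1; -70 190 -65 0 1; -70 212 -72 0 1; -70 221 -75 0 1; -70 221 -75 0 1; -60 221 -75 0 1; -45 221 -75 0 1; -30 221 -75 0 1; -20 221 -75 0 1; -20 221 -75 0 1' ; python3 - <<'E'
from h import *
print(onplane(load('s3'),278,222.25,.029))
c=snap('scene','s4')
p=proj(c,[.475,.175,.12]);u,v=map(int,p);print(u,v)
A=cv2.resize(c['color'][v-70:v+70,u-90:u+90],None,fx=4,fy=4);cv2.imwrite('pics/s4c.png',A[:,:,::-1])
E
```

```text
time_s: 7.3
eef_pos: [0.4745, 0.1732, 0.1451]
tool_rot: [[-0.002, 0.307, 0.952], [-0.001, 0.952, -0.307], [-1.0, -0.002, -0.001]]
force: [0.3, 0.4, -2.7]
grip_width: 0.0518
[ 0.48054422 -0.05925712  0.029     ]
229 168
```

View pics/s4c.png

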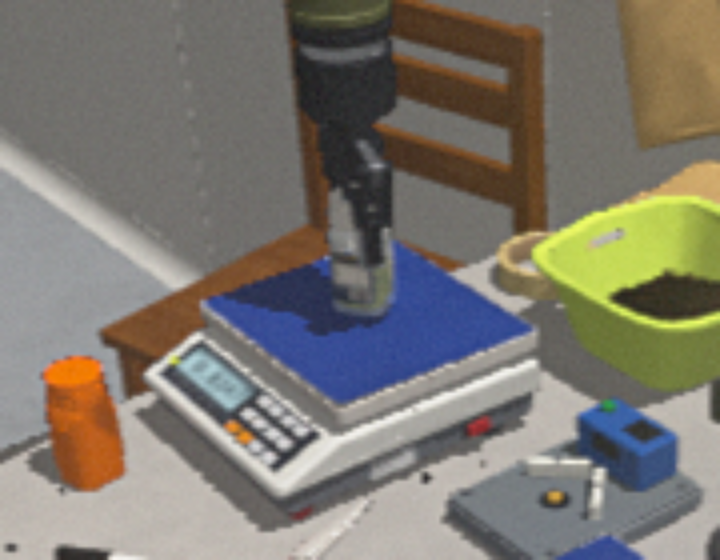

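Over the pan with the jar upright. Now I'll lower it gently.

```bash
python3 -m jog '2 0 0 0 1; 4 0 0 0 1; 6 0 0 0 1; 7 0 0 0 1; 8 0 0 0 1; 8 0 0 0 1; 8 0 0 0 1'; python3 -m jog '1 0 0 0 1; 1 0 0 0 1; 1 0 0 0 1'
```

```text
time_s: 8.22
eef_pos: [0.4752, 0.1736, 0.1384]
tool_rot: [[0.0, 0.307, 0.952], [0.0, 0.952, -0.307], [-1.0, 0.0, 0.0]]
force: [-0.1, -0.4, -2.9]
grip_width: 0.052
time_s: 8.6
eef_pos: [0.4752, 0.1736, 0.1373]
tool_rot: [[0.0, 0.307, 0.952], [0.0, 0.952, -0.307], [-1.0, 0.0, 0.0]]
force: [0.6, 0.2, -3.0]
grip_width: 0.0518
```

```bash
python3 -m jog '1 0 0 0 1; 1 0 0 0 1; 1 0 0 0 1';python3 -m jog '1 0 0 0 1; 1 0 0 0 1; 1 0 0 0 1'
```

```text
time_s: 8.98
eef_pos: [0.4752, 0.1736, 0.1363]
tool_rot: [[0.0, 0.307, 0.952], [0.0, 0.952, -0.307], [-1.0, 0.0, 0.0]]
force: [0.4, 0.4, -3.4]
grip_width: 0.0522
time_s: 9.35
eef_pos: [0.4756, 0.1736, 0.1361]
tool_rot: [[0.001, 0.307, 0.952], [0.0, 0.952, -0.307], [-1.0, 0.001, 0.001]]
force: [-1.0, -1.5, 5.5]
grip_width: 0.0518
```

Contact at +5.5 N, so I'll release and rise.

```bash
python3 -m jog '0 0 0 0 0.35; 0 0 0 0 0.25; 0 0 0 0 0.15; 0 0 0 0 0; 0 0 0 0 0; 0 0 0 0 0; -10 0 0 0 0; -30 0 0 0 0; -60 0 0 0 0; -95 0 0 0 0; -120 0 0 0 0; -120 0 0 0 0'; python3 - <<'E'
from h import *
c=snap('scene','s5');t=snap('top','t5')
A=cv2.resize(c['color'][120:260,150:330],None,fx=4,fy=4);cv2.imwrite('pics/s5c.png',A[:,:,::-1])
E
```

```text
time_s: 10.85
eef_pos: [0.4765, 0.1741, 0.2581]
tool_rot: [[0.005, 0.307, 0.952], [0.003, 0.952, -0.307], [-1.0, 0.004, 0.004]]
force: [0.3, -0.2, -0.4]
grip_width: 0.0854
```

View pics/s5c.png

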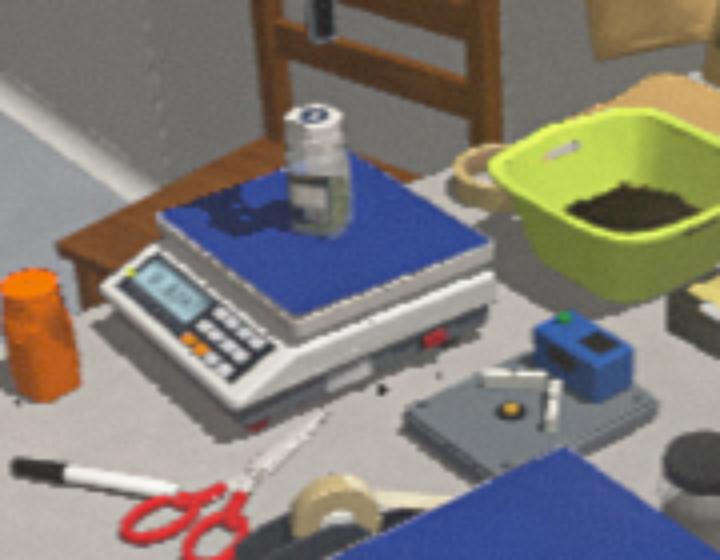

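The jar stands upright on the pan and the pin is up. Next I'll go over the empty station, look at the pin, and carry on to the next jar.

```bash
python3 -m jog '0 -20 7 0 0; 0 -55 19 0 0; 0 -95 33 0 0; 0 -135 47 0 0; 0 -175 61 0 0; 0 -205 72 0 0; 0 -219 77 0 0; 0 -219 77 0 0; 0 -219 77 0 0; 0 -219 77 0 0'; python3 - <<'E'
from h import *
c=snap('wrist','w6');print(state()['eef_pos'])
A=cv2.resize(c['color'][95:290,200:370],None,fx=3,fy=3,interpolation=cv2.INTER_CUBIC);cv2.imwrite('pics/w6c.png',A[:,:,::-1])
E
```

```text
time_s: 12.2
eef_pos: [0.4813, -0.0571, 0.2551]
tool_rot: [[-0.0, 0.304, 0.953], [0.0, 0.953, -0.304], [-1.0, -0.0, -0.0]]
force: [-0.1, 0.5, 0.3]
grip_width: 0.0857
[ 0.4813656  -0.05721817  0.25521395]
```

View pics/w6c.png

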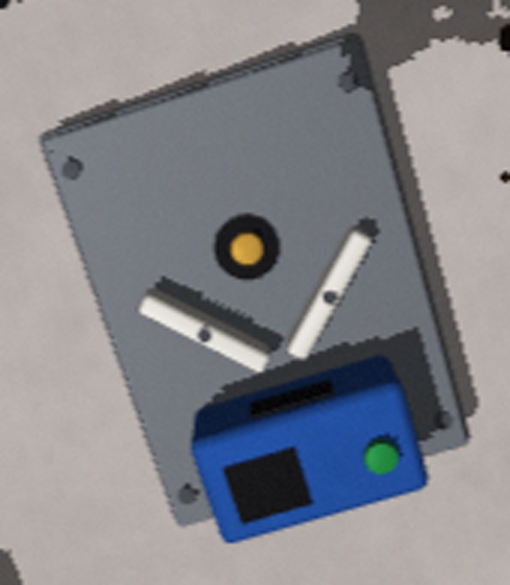

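The pin and its dark ring sit at crop (247,247), which is image (282.3,177.3).

```bash
python3 - <<'E'
from h import *
c=load('w6');print('pin',onplane(c,282.3,177.3,.026))
s=state();R=s['tool_rot'];print(1000*R.T@(np.array([.600,-.249,.25])-s['eef_pos']))
E
python3 -m jog '0 -12 20 0 0; 0 -35 52 0 0; 0 -65 85 0 0; 0 -100 115 0 0; 0 -125 145 0 0; 0 -140 165 0 0; 0 -146 172 0 0; 0 -146 172 0 0; 0 -146 172 0 0; 0 -146 172 0 0'
python3 - <<'E'
from h import *
c=snap('wrist','w7');print(state()['eef_pos'])
u,v=map(int,proj(c,[.600,-.249,.096]));print(u,v)
A=cv2.resize(c['color'][max(v-95,0):v+95,u-100:u+100],None,fx=3,fy=3,interpolation=cv2.INTER_CUBIC);cv2.imwrite('pics/w7c.png',A[:,:,::-1]);print(max(v-95,0),u-100)
E
```

```text
pin [ 0.48187614 -0.05551527  0.026     ]
[   5.17729302 -146.51886052  171.42635622]
time_s: 13.5
eef_pos: [0.6002, -0.249, 0.2556]
tool_rot: [[0.001, 0.305, 0.952], [0.001, 0.952, -0.305], [-1.0, 0.001, 0.0]]
force: [0.3, 0.8, -0.2]
grip_width: 0.0853
[ 0.60024127 -0.24918048  0.25564242]
280 190
95 180
```

View pics/w7c.png

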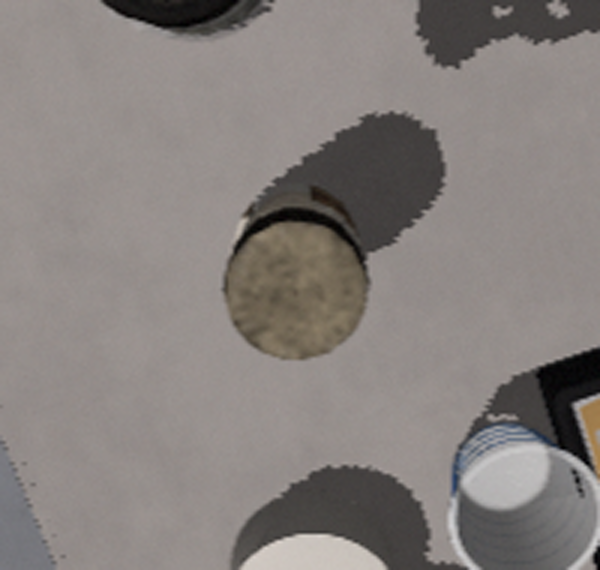

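View pics/w7.png

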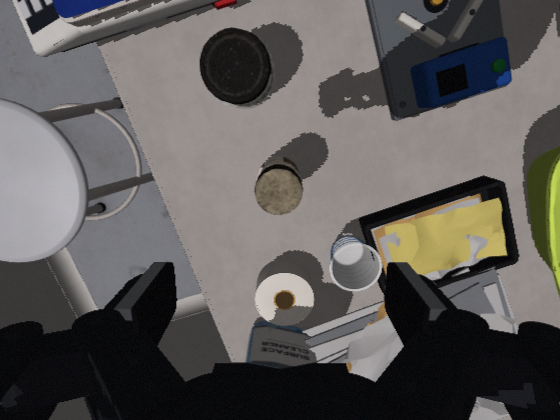

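The brown cap is at (279,191), within about 1 mm of the prediction at (280,190). The wide black-lidded jar is at (235,65), the label roll at (284,298) and the cup at (355,265); all are clear of the jaw line. Descending now.

```bash
python3 -m jog '30 0 0 0 0; 70 0 0 0 0; 110 0 0 0 0; 145 0 0 0 0; 175 0 0 0 0; 198 0 0 0 0; 212 0 0 0 0; 212 0 0 0 0; 212 0 0 0 0; 212 0 0 0 0.5; 212 0 0 0 1; 212 0 0 0 1; 212 0 0 0 1; 212 0 0 0 1; 212 0 0 0 1; 212 0 0 0 1; 212 0 0 0 1; 212 0 0 0 1' 40
```

```text
time_s: 15.8
eef_pos: [0.6006, -0.2506, 0.0441]
tool_rot: [[0.001, 0.307, 0.952], [-0.0, 0.952, -0.307], [-1.0, -0.0, 0.001]]
force: [-1.1, -0.6, 5.8]
grip_width: 0.0425
```

```bash
python3 -m jog '-5 0 0 0 1; -15 0 0 0 1; -35 0 0 0 1; -60 0 0 0 1; -90 0 0 0 1; -110 0 0 0 1; -110 0 0 0 1; -110 0 0 0 1'; python3 - <<'E'
from h import *
c=snap('scene','s8');print(state()['eef_pos'])
A=cv2.resize(c['color'][130:270,240:420],None,fx=4,fy=4);cv2.imwrite('pics/s8c.png',A[:,:,::-1])
s=state();R=s['tool_rot'];print(1000*R.T@(np.array([.4815,-.0565,.145])-s['eef_pos']))
E
```

```text
time_s: 16.8
eef_pos: [0.5997, -0.2497, 0.1524]
tool_rot: [[-0.001, 0.307, 0.952], [0.001, 0.952, -0.307], [-1.0, 0.0, -0.002]]
force: [-0.3, 0.2, -3.2]
grip_width: 0.0421
[ 0.5994872  -0.24960798  0.15195147]
[   7.37849852  147.62415212 -171.50119772]
```

View pics/s8c.png

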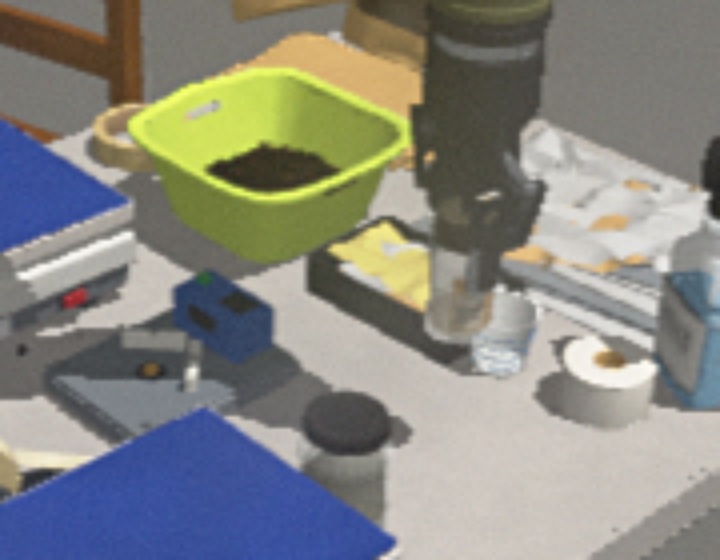

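The slim jar is held upright and nothing else is touched. Carrying it to the nest.

```bash
python3 -m jog '0 8 -10 0 1; 0 25 -30 0 1; 0 50 -58 0 1; 0 78 -90 0 1; 0 106 -123 0 1; 0 130 -151 0 1; 0 144 -167 0 1; 0 148 -172 0 1; 0 148 -172 0 1; 0 148 -172 0 1; 15 148 -172 0 1; 35 148 -172 0 1; 52 148 -172 0 1; 63 148 -172 0 1; 70 148 -172 0 1; 70 148 -172 0 1; 70 148 -172 0 1'; python3 - <<'E'
from h import *
c=snap('scene','s9');w=snap('wrist','w9');print(state()['eef_pos'])
A=cv2.resize(c['color'][150:270,200:360],None,fx=4,fy=4,interpolation=cv2.INTER_CUBIC);cv2.imwrite('pics/s9c.png',A[:,:,::-1])
E
```

```text
time_s: 18.98
eef_pos: [0.4825, -0.0565, 0.0838]
tool_rot: [[0.001, 0.307, 0.952], [0.0, 0.952, -0.307], [-1.0, 0.001, 0.001]]
force: [0.2, 0.2, -2.9]
grip_width: 0.042
[ 0.48246717 -0.05650823  0.08389951]
```

View pics/s9c.png

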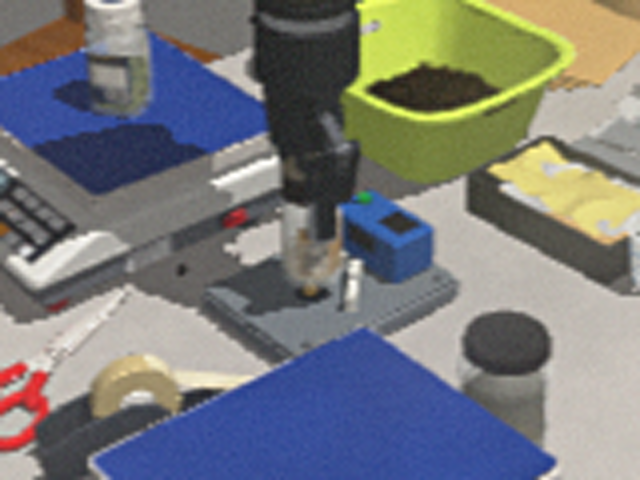

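View pics/w9.png

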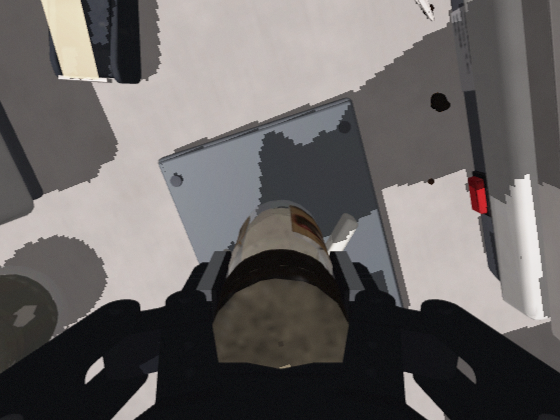

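The jar hangs over the pin inside the V. In the scene crop the pin shows at (311,291) just below it, and the finished jar still stands on the pan. I'll lower slowly.

```bash
python3 -m jog '3 0 0 0 1; 6 0 0 0 1; 8 0 0 0 1; 10 0 0 0 1; 12 0 0 0 1; 13 0 0 0 1; 14 0 0 0 1; 14 0 0 0 1; 14 0 0 0 1'; python3 -m jog '1 0 0 0 1; 1 0 0 0 1; 1 0 0 0 1'
```

```text
time_s: 20.2
eef_pos: [0.4819, -0.0565, 0.0694]
tool_rot: [[0.0, 0.307, 0.952], [0.0, 0.952, -0.307], [-1.0, 0.0, 0.0]]
force: [-0.1, 0.2, -2.8]
grip_width: 0.0424
time_s: 20.58
eef_pos: [0.482, -0.0565, 0.0684]
tool_rot: [[0.0, 0.307, 0.952], [0.0, 0.952, -0.307], [-1.0, 0.0, 0.0]]
force: [0.5, 0.3, -1.8]
grip_width: 0.0422
```

```bash
python3 -m jog '1 0 0 0 1; 1 0 0 0 1; 1 0 0 0 1'
```

```text
time_s: 20.95
eef_pos: [0.4822, -0.0566, 0.0681]
tool_rot: [[0.0, 0.307, 0.952], [0.0, 0.952, -0.307], [-1.0, 0.001, 0.0]]
force: [-3.7, -0.4, 6.3]
grip_width: 0.0423
```

Contact at the expected height (0.068). I'll release and rise.

```bash
python3 -m jog '0 0 0 0 0.45; 0 0 0 0 0.3; 0 0 0 0 0.15; 0 0 0 0 0; 0 0 0 0 0; 0 0 0 0 0; -10 0 0 0 0; -30 0 0 0 0; -65 0 0 0 0; -105 0 0 0 0; -150 0 0 0 0; -180 0 0 0 0; -185 0 0 0 0; -185 0 0 0 0; -185 0 0 0 0'; python3 - <<'E'
from h import *
c=snap('scene','s10');w=snap('wrist','w10');t=snap('top','t10');print(state()['eef_pos'])
A=cv2.resize(c['color'][130:270,180:360],None,fx=4,fy=4,interpolation=cv2.INTER_CUBIC);cv2.imwrite('pics/s10c.png',A[:,:,::-1])
E
```

```text
time_s: 22.82
eef_pos: [0.4811, -0.0565, 0.251]
tool_rot: [[-0.002, 0.307, 0.952], [-0.0, 0.952, -0.307], [-1.0, -0.001, -0.002]]
force: [0.8, 0.1, -0.2]
grip_width: 0.0855
[ 0.48136705 -0.05658048  0.25133917]
```

View pics/s10c.png

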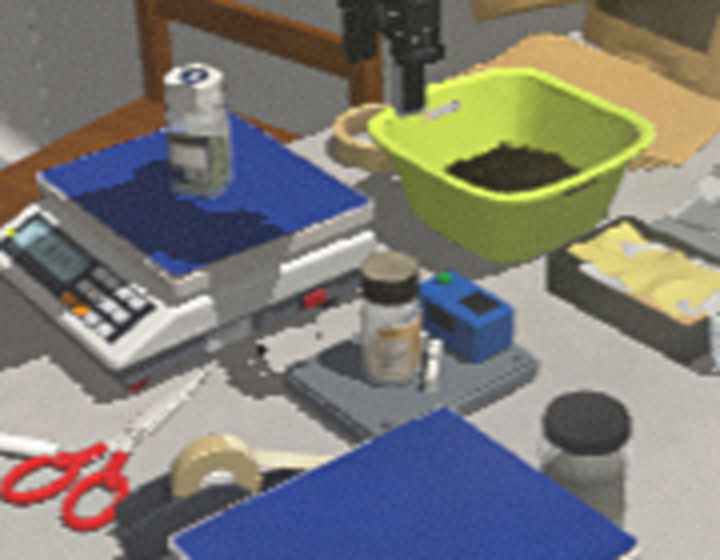

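View pics/w10.png

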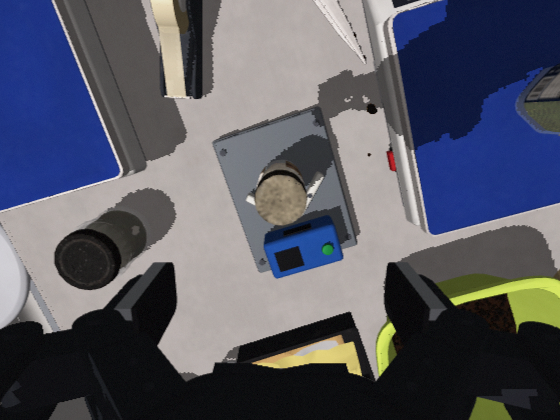

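Both jars stand upright. In the wrist view the brown cap is at (280,198) over the nest. A last numeric check, then hand in.

```bash
python3 - <<'E'
from h import *
c=load('w10');p=onplane(c,280,198,.120);print('next wrist',p,'off',np.hypot(*(p[:2]-[.4815,-.0555])))
s=load('s10');print('next scene',onplane(s,180+391/4,130+269/4,.120),'coded scene',onplane(s,180+194/4,130+78/4,.190))
o=load('scene0')['color'].astype(int)-s['color'];d=np.abs(o).sum(2)
for n,q in(('wide',[.49,-.251,.09]),):
    u,v=map(int,proj(s,q));print(n,d[v-8:v+8,u-8:u+8].mean())
print('labels diff',d[215:235,380:402].mean())
print('coded frame', 'pan centre .474 .175')
sign_off();print(state()['time_s'])
E
```

```text
next wrist [ 0.47998721 -0.05705202  0.12      ] off 0.002167322725904408
next scene [ 0.47931428 -0.06214279  0.12      ] coded scene [0.47390662 0.17122093 0.19      ]
wide 14.1484375
labels diff 14.65
coded frame pan centre .474 .175
the job is handed in; nothing more can be done
the job is handed in; nothing more can be done
```

I moved the white-capped jar from the station to the centre of the left scale's blue pan, then stood the slim brown-capped jar on the station's pin in the V of the fence. I handed the job in just after 22.8 s of the 56 s; no verdict is reported.

**Last checks**
- **White-capped jar:** it stands upright at about (0.474, 0.171), close to the pan's centre at (0.474, 0.175). The pin was visibly up after it was lifted off.
- **Brown-capped jar:** it stands upright. The wrist camera puts it about 2 mm from the pin axis and the scene camera about 7 mm. The two views disagree by about 5 mm, but both are within the 16 mm limit. It touched down at the height expected for the deck, so the pin should be flush, but I could not see the pin directly under the jar.
- **Contact forces:** the wrist force read about 5.5 N at set-down on the scale and 6.3 N on the station.
- **Bystanders:** the wide jar and label roll look unmoved when the before and after scene images are compared.
- **Gripper reading:** the opening was about 52 mm on the white-capped jar and 42 mm on the brown one, against nominal diameters of 47 and 44 mm. I did not explain the difference, but both grips held.

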